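# Put a grating plate away in its box and clamp the lid

### The arm

A 6-joint arm with a two-finger parallel gripper is mounted at the origin on the work surface. World frame = base frame: x ahead of the robot, y to its left, z up, the work surface at z = 0. Lengths are in m, angles in rad, forces in N, time in s.
With the tool pointing down it reaches from about 0.375 to 0.925 m from the base axis. Payload 5.7 kg.
Tool frame: the origin (TCP) lies on the centre line of the jaws, within the pads' length; the fingertips stand 8 mm ahead of it and the grasp point (between the pads) lies 11 mm behind it (robot.tip_extent is the distance from the TCP to the fingertips, in m); z points along the fingers, x is the direction in which the jaws open and shut, and the axes are right-handed (so a half turn about z gives the same grasp; the last joint's range is limited). The gripper opens to 88 mm and grips with 3 to 60 N. Pads are 20 mm wide; open, the fingers measure 115 mm over their backs; the gripper's body (75 mm by 178 mm) begins 61 mm behind the grasp point.
Start: joints at [-1.313, 0.359, 1.51, -0, 1.272, -0.115], TCP at [0.219, -0.559, 0.231] pointing down, gripper open.
Joint ranges: [-2.97, 2.97], [-1.01, 2.36], [0.21, 2.38], [-0.96, 4.11], [0.2, 2.71], [-2.98, 2.98]. Speed limits (rad/s): [2.39, 2.39, 3.14, 3.14, 3.14, 3.14].

### API

Orientations are given as a 3x3 rotation matrix whose columns are the frame's x, y, z axes.
In Python, from bench import robot gives the robot as it stands.
- The arm moves only by the tool step_arm, never from a script. Its argument "commands" is a list that holds one entry, the list of rows, each a list of 7 numbers: the closure, from 0 (fully open) to 1 (shut), then the shift along the tool's x, y, z in cm, then the turn, a rotation vector about the tool's x, y, z in degrees. In form: [[[claw, x, y, z, ax, ay, az], ...]]. A call has exactly 10 rows; each row is the pose to reach, as a shift and turn from the pose measured when the call began, along the tool's axes at that moment; what a row does not reach only later rows make up. A row lasts 1/10 s, in which the tool goes at most 50 mm and 8.59 degrees, less where a joint would pass 70% of its speed; a pose out of reach is approached as far as the arm can. A call with a gripper value outside its range is refused whole. The fingers move at their own pace and stop on an object; the grip force is fixed at half the most. Time passes only in rows, so rows that repeat a pose let the fingers close, or fill a call up. It gives the time, the measured TCP pose, the force and the opening at its end, in the units of the state.
- robot.sense(): the state, without advancing time (a new reading comes with each control period).
- robot.get_image(name): name is "scene" or "top" or "wrist"; returns (picture, depth): 400x640x3 uint8, red, green, blue; 400x640 float32, m along the optical axis (not along the pixel's ray), 0 where there is no reading.
- robot.camera_model(name): a dict with "camera_matrix" (3x3 intrinsics, pixels), "rvec" (rotation vector, rad) and "tvec" (3), from world to camera coordinates, as OpenCV has them. Camera axes: x right, y down, z forward; pixel columns grow to the right and rows downward; lengths in m; the calibration is good to about 2 mm. A picture is of the moment at which its call begins: read the wrist's pose just before it. camera_model takes no time and is no camera call; for the wrist camera it gives the pose at the moment of the call.
- robot.finish_job(): hands the job in, once; it reports no verdict.
Trained networks look in the newest picture that a camera, given by its name, has taken for a name from the list of things; names that differ only in an ending like _2 or _b are one class to them, and where a whole thing is asked for, a point or a joint stands for the part that bears it (a point fixed in the world has none). Each returns a list of dicts, best first, with "score" (0 to 1); they miss things now and then, are a little off and sometimes report something else, mostly with a low value. They report only what shows in the picture. A call takes as long as a camera call. They do not tell look-alikes from the thing itself.
- robot.spot_in(camera, query): "centre" ([x, y, z] in m, in the coordinates of the camera as it stood for that picture, good to about 4 mm: the middle of the surface that is visible of it).
- robot.silhouettes(camera, query): "pixels" (400x640 bool, what is visible of it).
- robot.tip_of(camera, query): "centre" ([x, y, z] in m, in the coordinates of the camera as it stood for that picture, good to about 4 mm: a listed point, or the origin of a listed thing).
The state is a dict: "t": time; "qpos": joint angles; "dq": joint speeds; "joint_efforts": joint torques, N m; "position": TCP position; "tcp_rot": TCP orientation; "force": force on the tool from outside, world axes, zero at the start; "wrist_torque": the same for the moment, N m; "opening": finger opening in m.
Only numpy, scipy, OpenCV 4.12 (cv2) and the standard library are available. Lean on these libraries where they do the work, as an engineer would, in place of code of your own. Each camera call takes 0.05 s, during which the arm holds its last target.

### The job

Put the orange grating plate away: stand it upright on its long thin edge in the empty middle bay of the green storage box, then put the dark steel lid on and swing the wire bail over it until it snaps down and holds the lid fully home. Set the plate and the lid down without dropping them, and leave the other things on the counter alone.

Things in the scene. Friction and masses are not known exactly. Their poses are not given: they have to be found in the camera images.
- case: Fixed open-topped green box, 152 (its x) x 172 (its y) x 100 mm tall; origin at the centre of its underside, z up. Floor at z 5, walls 6 thick, rim at z 100. Three bays run along its x between white ribs; the middle one is empty, those at y = +-50 hold low grey grids up to z 45. A wire bail is hinged outside the +x wall on dark lugs at y = +-64 to +-76, up to z 122.
- seal (a joint): Downward travel (m) of the sprung black rubber frame, 6 mm wide, that lines the inside of the box's rim (opening inside it 128 x 148 mm). At 0 it stands 5 mm above the rim, at 0.005 it is level with it; pressing it down takes about 4 N at first and 7 N at the end.
- bay (a point): Middle of the empty bay, on the box's inner floor (5 mm above its underside); axes as the box. The bay is 16 mm wide (box y) between two white ribs 36 mm high and 124 mm long (box x).
- plate: Grating plate, orange frame with steel face, 8 (its x) x 110 (its y) x 80 mm (its z), about 0.2 kg; origin in the middle of its lower long thin edge, z up the plate. It starts leaning 35 degrees from upright in the drying rest. Same on both faces.
- plate_center (a point): Centre of the grating plate, 40 mm up its z; axes as the plate.
- rest: Fixed white drying rest, base 100 x 130 x 8 mm; origin at the centre of its underside, z up. The plate's lower edge stands in a sill with a 7 mm lip, 28 mm above the counter at x = +20; the plate leans to -x on two rails (12 mm wide, at y = +-47, 58 mm long up the plate). Between them, below the plate's middle 80 mm, a finger has free room.
- lid: Loose dark steel lid, 148 (its x) x 172 (its y) x 4 mm, about 0.3 kg; origin at the centre of its skirt's lower edge, z up. Skirt 122 x 142 outside, 10 deep: fits inside the seal with 3 mm to spare each side. Lid top z 14; blue grip bar 50 (x) x 14 (y) from z 14 to 48. Same either way round. Origin above the box's underside: 95 mm when floating on the seal, 90 mm when home on the rim.
- bail (a joint): Angle (rad) of the box's U-shaped wire bail: 0 closed, level over the lid; 2.0 at the start, open beyond the vertical. Over-centre spring: above 0.7 it springs back open, below 0.7 it pulls itself closed. At the crossbar it takes about 6 N to move it over, falling away near 0.7. Closed, its two rubber feet press on the lid with about 10 N.
- bail_grip (a point): Middle of the bail's crossbar, a blue sleeve 13 mm in diameter, 70 mm long along box y, 140 mm from the hinge line; 8 mm wire arms at box y = +-60. Its axes turn with the bail (-x points from hinge to crossbar). At angle q it lies at box x = 86 - 140 cos q, y = 0, z = 114 + 140 sin q (mm).
- bail_hinge (a point): Middle of the bail's hinge line (along box y), at box x = 86, z = 114 mm; axes as the box.
- yellow_bottle: Bystander: yellow squeeze bottle, 58 mm wide, 170 mm tall; origin under its centre. Leave it alone.
- red_bottle: Bystander: red squeeze bottle, 58 mm wide, 170 mm tall; origin under its centre. Leave it alone.
- small_pan: Bystander: open steel pan, 130 x 100 mm, 65 mm tall; origin under its centre. Leave it alone.
- bowl: Bystander: steel bowl, 140 mm wide, 60 mm tall; origin under its centre. Leave it alone.
- spice_jar: Bystander: amber jar with black cap, 50 mm wide, 85 mm tall; origin under its centre. Leave it alone.
- spoon: Bystander: steel spoon, 240 mm long, lying on the counter; origin under its centre. Leave it alone.
Things that resemble listed ones, but are neither listed nor needed, are in the scene too. What is shaped like the lid but yellow is not meant. There is more than one size of the plate; the job needs the smaller.

How it is judged:
By the outcome, as a careful person would: the job done as asked, in the order asked, and still so for the second after the job is handed in, with the robot touching nothing.
It also fails if it takes over 67 s, if anything falls off the work surface, if the arm or the gripper's body presses on something with over 40 N, if the wrist force passes 120 N, or if a joint passes its speed limit or range.

## Working session

There is one attempt and no reset: what is moved stays moved. The work goes in short steps, Python scripts to look and compute and a tool call to move; the robot and the scene stay as the last step left them, time stands still between calls to the robot, and variables do not carry over. Pictures are saved under pics/ and viewed, and the job is handed in when it is done.

Besides the shell and the picture viewer there is one more tool, called after "Request:" as name([rows], argument=value, ...), one row to a line, values as JSON. step_arm: Moves the arm, as the interface text tells. Its arguments: {"type":"object","properties":{"commands":{"type":"array"}},"required":["commands"]}

```bash
ls -a; mkdir -p pics; cat > h.py <<'E'
import numpy as np, cv2
from bench import robot
def cam(n):
    m=robot.camera_model(n); R=cv2.Rodrigues(np.array(m["rvec"],float))[0]
    return np.array(m["camera_matrix"]),R,np.array(m["tvec"],float).ravel()
def c2w(n,p):
    K,R,t=cam(n); return R.T@(np.array(p)-t)
def cloud(n,d):
    K,R,t=cam(n); v,u=np.mgrid[:d.shape[0],:d.shape[1]]
    P=np.stack([(u-K[0,2])/K[0,0]*d,(v-K[1,2])/K[1,1]*d,d],-1)
    W=(P-t)@R
    W[d<=0]=np.nan
    return W
def snap(n,f):
    im,d=robot.get_image(n); cv2.imwrite(f"pics/{f}.png",im[:,:,::-1]); np.savez(f"pics/{f}.npz",im=im,d=d)
    return im,d
E
python3 - <<'E'
from h import *
print(robot.sense())
for n in("scene","top"):
    im,d=snap(n,n+"0")
    print(n,c2w(n,[0,0,0]))
    for q in("case","plate","lid","rest","bail"):
        r=robot.spot_in(n,q)
        print(q,[(round(x["score"],2),c2w(n,x["centre"]).round(3)) for x in r])
E
```

```text
.
..
pics
{'t': 0.0, 'qpos': array([-1.31311431e+00,  3.59510054e-01,  1.51146319e+00,  5.86364082e-06,
        1.27247410e+00, -1.15113043e-01]), 'dq': array([-0.00142108,  0.00139476,  0.00032049, -0.00164034, -0.00103327,
        0.0003553 ]), 'joint_efforts': array([ 1.91098290e-03, -5.15362859e+01, -2.70720255e+01,  6.78028911e-02,
        3.50729492e-02, -1.57282539e-04]), 'position': array([ 0.21834273, -0.55812194,  0.22979487]), 'tcp_rot': array([[ 3.64217883e-01, -9.31313650e-01, -4.67227304e-04],
       [-9.31311947e-01, -3.64218117e-01,  1.79487535e-03],
       [-1.84176456e-03, -2.18591329e-04, -9.99998280e-01]]), 'force': array([-0.59135668, -0.43105837,  0.20831958]), 'wrist_torque': array([ 0.01029569, -0.00096913, -0.02993981]), 'opening': 0.08765877024193457}
scene [1.32029314 0.44911161 0.99221542]
case [(0.88, array([0.541, 0.239, 0.068])), (0.68, array([ 0.488, -0.328,  0.016])), (0.53, array([ 0.495, -0.091,  0.07 ])), (0.47, array([0.785, 0.071, 0.018]))]
plate [(0.63, array([0.289, 0.177, 0.006])), (0.61, array([ 0.496, -0.096,  0.063]))]
lid [(0.85, array([ 0.49 , -0.329,  0.014])), (0.85, array([ 0.232, -0.282,  0.018]))]
rest [(0.96, array([ 0.523, -0.068,  0.007]))]
bail [(0.97, array([0.628, 0.229, 0.206]))]
top [0.38939386 0.05716306 1.62798515]
case [(0.66, array([0.511, 0.238, 0.041])), (0.39, array([ 0.721, -0.142,  0.111]))]
plate [(0.68, array([0.287, 0.183, 0.009])), (0.62, array([ 0.487, -0.095,  0.069])), (0.53, array([ 0.712, -0.387,  0.   ])), (0.37, array([0.76 , 0.067, 0.011]))]
lid [(0.86, array([ 0.475, -0.332,  0.011])), (0.57, array([ 0.251, -0.287,  0.012]))]
rest [(0.66, array([ 0.482, -0.068,  0.004]))]
bail [(0.73, array([ 0.475, -0.332,  0.013])), (0.65, array([0.619, 0.224, 0.201]))]
```

View pics/scene0.png

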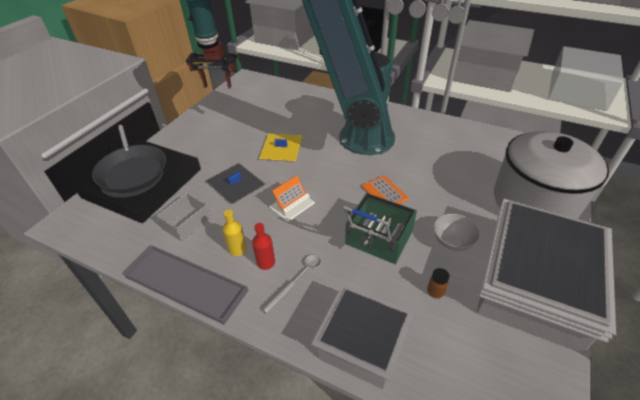

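View pics/top0.png

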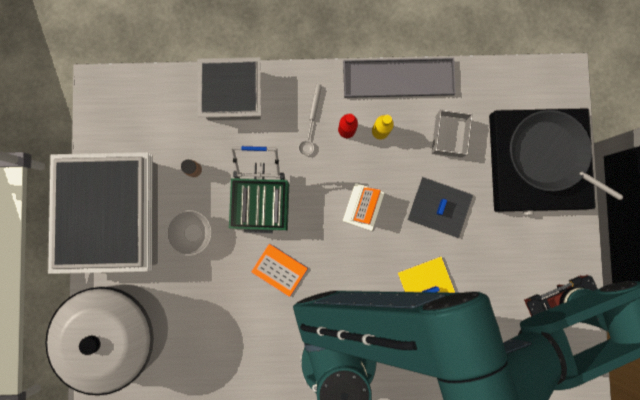

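The scene view shows the box at (380,230), the plate in the rest at (290,195), the dark lid at (237,182) and the yellow decoy lid at (280,147). The larger decoy plate lies flat at (385,190). The top view agrees: box (259,203), plate (367,205), lid (441,208). Next I'll measure the poses.

```bash
cat > m.py <<'E'
from h import *
for n in("scene","top"):
    z=np.load(f"pics/{n}0.npz"); im,d=z["im"],z["d"]; W=cloud(n,d)
    hsv=cv2.cvtColor(im,cv2.COLOR_RGB2HSV)
    H,S,V=[hsv[...,i].astype(int) for i in range(3)]
    def box(lo,hi): return np.all((W>lo)&(W<hi),-1)
    print("==",n)
    # plate orange
    m=(H<16)&(S>150)&box([.38,-.2,.02],[.6,.03,.2])
    P=W[m]; c=P.mean(0); U=np.linalg.svd(P-c)[2]; nn=U[2]*np.sign(U[2][2])
    print("plate n",len(P),c.round(4),"normal",nn.round(3),"tilt from horizontal normal",np.degrees(np.arcsin(nn[2])).round(1))
    # axes
    up=np.array([0,0,1])-nn*nn[2]; up/=np.linalg.norm(up); s=np.cross(up,nn)
    a=(P-c)@s; b=(P-c)@up
    r=cv2.minAreaRect(np.c_[a,b].astype(np.float32)); print("rect",r)
    e=[np.percentile(x,[.5,99.5]) for x in(a,b)]; print("ext",e, "s",s.round(3),"up",up.round(3))
    print("centre",c+s*e[0].mean()+up*e[1].mean(), "res",((P-c)@nn).std())
    # lid dark
    m=box([.36,-.46,.006],[.6,-.2,.03]); 
    P=W[m]; r=cv2.minAreaRect(P[:,:2].astype(np.float32)); print("lid top",len(P),r,np.median(P[:,2]))
    m=box([.36,-.46,.036],[.6,-.2,.06])
    P=W[m]; r=cv2.minAreaRect(P[:,:2].astype(np.float32)); print("lid bar",len(P),r,np.percentile(P[:,2],[5,50,95]),P.mean(0))
    # case rim
    m=box([.4,.12,.092],[.68,.36,.112])
    P=W[m]; r=cv2.minAreaRect(P[:,:2].astype(np.float32)); print("rim",len(P),r,np.percentile(P[:,2],[5,50,95]))
    m=(H>100)&(H<130)&(S>120)&box([.5,.1,.15],[.8,.36,.3])
    P=W[m]; print("sleeve",len(P),P.mean(0).round(4),P.std(0).round(4))
    m=box([.38,-.2,.002],[.6,.03,.012])&(S<40)&(V>190)
    P=W[m]
    if len(P): print("rest base",cv2.minAreaRect(P[:,:2].astype(np.float32)))
E
python3 m.py
```

```text
== scene
plate n 271 [ 0.4925 -0.1054  0.0777] normal [0.276 0.77  0.575] tilt from horizontal normal 35.1
rect ((0.0059847719967365265, -0.012932199984788895), (0.07184408605098724, 0.11022814363241196), 89.98089599609375)
ext [array([-0.04840068,  0.06079058]), array([-0.04874955,  0.02274796])] s [-0.941  0.338  0.   ] up [-0.194 -0.541  0.818]
centre [ 0.48916963 -0.09627748  0.06701555] res 0.0025824434262548797
lid top 1184 ((0.49982887506484985, -0.36363351345062256), (0.22755691409111023, 0.22004809975624084), 72.7803955078125) 0.01467716607020723
lid bar 64 ((0.48062944412231445, -0.3351154327392578), (0.017360210418701172, 0.0497051440179348), 70.51258850097656) [0.03726293 0.04631693 0.05028108] [ 0.48244918 -0.33346937  0.04533013]
rim 736 ((0.5219588875770569, 0.2337956428527832), (0.17299038171768188, 0.207598015666008), 86.65283966064453) [0.09439573 0.10299703 0.10865952]
sleeve 111 [0.6444 0.227  0.2456] [0.0031 0.0189 0.0028]
rest base ((0.5021045804023743, -0.059417326003313065), (0.04685115069150925, 0.13061803579330444), 57.199615478515625)
== top
plate n 335 [ 0
[... 354 characters left out ...]
1614  0.06482498] res 0.0026426778143137336
lid top 2509 ((0.4792887270450592, -0.3299603760242462), (0.23841555416584015, 0.25940844416618347), 0.04873273894190788) 0.0131176863113559
lid bar 81 ((0.4780336320400238, -0.33532530069351196), (0.015373365953564644, 0.050395216792821884), 72.33063507080078) [0.04011182 0.04663198 0.05208829] [ 0.47730397 -0.33467684  0.04625684]
rim 896 ((0.519303023815155, 0.23453035950660706), (0.17295746505260468, 0.20046086609363556), 86.92308807373047) [0.09472995 0.10196486 0.10888271]
sleeve 84 [0.6368 0.226  0.2456] [0.0028 0.0189 0.0033]
rest base ((0.4839664399623871, -0.08913762867450714), (0.09915319085121155, 0.1312241107225418), 70.67276000976562)
```

```bash
cat >> h.py <<'E'
from scipy.spatial.transform import Rotation as Ro
def tool():
    s=robot.sense(); return np.array(s["position"]),np.array(s["tcp_rot"]),s
def rel(p,R):
    p0,R0,s=tool()
    sh=R0.T@(np.array(p)-p0)*100; rv=np.degrees(Ro.from_matrix(R0.T@R).as_rotvec())
    print("shift cm",sh.round(2),"turn deg",rv.round(2),"| dist",np.linalg.norm(sh).round(1),np.linalg.norm(rv).round(1))
def frame(x,z):
    z=np.array(z,float);z/=np.linalg.norm(z);x=np.array(x,float);x-=z*(x@z);x/=np.linalg.norm(x)
    return np.c_[x,np.cross(z,x),z]
def az(a,tilt=0):
    a=np.radians(a); return np.array([np.cos(a),np.sin(a),0])
E
python3 - <<'E'
from h import *
p,R,s=tool()
K,Rc,t=cam("wrist"); c=-Rc.T@t
print("cam in tool",R.T@(c-p),"\n",(R.T@Rc.T).round(3),K)
# candidate look pose: tool down, above/between plate & lid
rel([0.46,-0.2,0.33],frame(az(-93),[0,0,-1]))
E
```

```text
cam in tool [ 0.00069705 -0.07426428 -0.15335689] 
 [[ 1.     0.001  0.001]
 [-0.001  0.964  0.266]
 [-0.001 -0.266  0.964]] [[275.42283449   0.         321.53143794]
 [  0.         275.42283449 198.12865242]
 [  0.           0.           1.        ]]
shift cm [-24.62 -35.56  -9.93] turn deg [-0.    0.   24.36] | dist 44.4 24.4
```

Request:
step_arm([
  [[0, -2.5, -3.5, -1, 0, 0, 2.4], [0, -6, -8, -3, 0, 0, 6], [0, -10, -13, -5, 0, 0, 10], [0, -13, -18, -7, 0, 0, 14], [0, -17, -23, -8, 0, 0, 17], [0, -20, -28, -9, 0, 0, 20], [0, -23, -32, -10, 0, 0, 23], [0, -24.6, -35.5, -10, 0, 0, 24.4], [0, -24.6, -35.5, -10, 0, 0, 24.4], [0, -24.6, -35.5, -10, 0, 0, 24.4]],
])

```text
t: 1.6
position: [0.4628, -0.196, 0.3318]
tcp_rot: [[-0.047, -0.999, 0.003], [-0.999, 0.047, 0.001], [-0.001, -0.003, -1.0]]
force: [-0.2, -0.2, 0.3]
opening: 0.0878
```

```bash
python3 - <<'E'
from h import *
p,R,s=tool();print(p,s["dq"].round(3),s["qpos"].round(2))
im,d=snap("wrist","w1")
for q in("plate","lid","rest"):
    print(q,[(round(x["score"],2),c2w("wrist",x["centre"]).round(4)) for x in robot.tip_of("wrist",q)])
E
```

```text
[ 0.46276601 -0.19595555  0.33179469] [-0.066  0.006  0.022 -0.066 -0.004 -0.065] [-0.54  0.13  1.57  0.    1.44  1.08]
plate [(0.79, array([ 0.4963, -0.0792,  0.0246])), (0.66, array([0.4942, 0.2285, 0.0034])), (0.29, array([ 0.4843, -0.1002,  0.0573]))]
lid [(0.71, array([ 0.2163, -0.2968, -0.0008])), (0.59, array([ 0.4754, -0.3437,  0.    ]))]
rest []
```

View pics/w1.png

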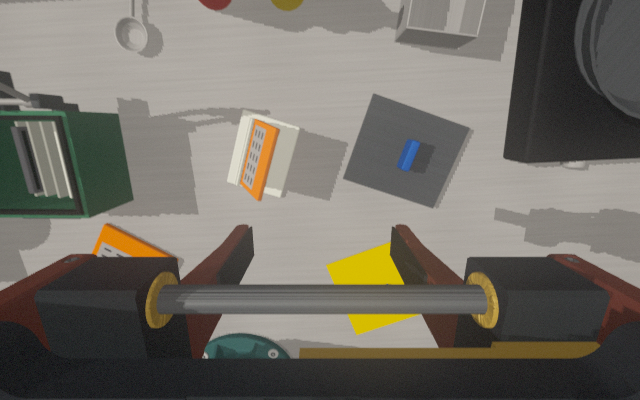

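The wrist view shows the plate in its rest at (258,160), the lid with its bar at (410,155), the box's near side on the left, and the flat decoy plate at (130,245). I'll fit the poses from this view.

```bash
python3 - <<'E'
from h import *
im,d=snap("wrist","w2"); n="wrist"; W=cloud(n,d)
p,R,s=tool();print(p)
hsv=cv2.cvtColor(im,cv2.COLOR_RGB2HSV); H,S,V=[hsv[...,i].astype(int) for i in range(3)]
def box(lo,hi): return np.all((W>lo)&(W<hi),-1)
m=(H<16)&(S>150)&box([.38,-.2,.02],[.6,.03,.2])
m=cv2.morphologyEx(m.astype(np.uint8),cv2.MORPH_CLOSE,np.ones((9,9)))>0
rows=W[m]; P=rows[~np.isnan(rows[:,0])]; 
for _ in range(3):
    c=P.mean(0); U=np.linalg.svd(P-c,full_matrices=False)[2]; nn=U[2]*np.sign(U[2][2]); r=(P-c)@nn; P=P[abs(r)<2.5*r.std()+1e-4]
print("normal",nn.round(3),np.degrees(np.arcsin(nn[2])),"yaw",np.degrees(np.arctan2(nn[1],nn[0])),r.std())
up=np.array([0,0,1])-nn*nn[2]; up/=np.linalg.norm(up); sd=np.cross(up,nn)
a=(P-c)@sd;b=(P-c)@up; ea=np.percentile(a,[.3,99.7]);eb=np.percentile(b,[.3,99.7]);print(np.diff(ea),np.diff(eb))
rc=cv2.minAreaRect(np.c_[a,b].astype(np.float32)); print(rc)
C=c+sd*ea.mean()+up*eb.mean(); print("face centre",C,"body centre",C-nn*.004,"lower edge",C-nn*.004-up*np.diff(eb)/2)
print("sd",sd,"up",up)
m=(H>100)&(H<130)&(S>120)&box([.36,-.46,.03],[.6,-.2,.06]); P=W[m]
print("bar",P.mean(0),np.percentile(P[:,2],[5,50,95]))
T=P[P[:,2]>.043]; print(cv2.minAreaRect(T[:,:2].astype(np.float32)))
m=box([.36,-.46,.006],[.6,-.2,.022])&(V<110); cs,_=cv2.findContours(m.astype(np.uint8),cv2.RETR_EXTERNAL,cv2.CHAIN_APPROX_NONE); k=max(cs,key=cv2.contourArea)[:,0]
Q=W[k[:,1],k[:,0]]; print("lid",cv2.minAreaRect(Q[:,:2].astype(np.float32)),np.median(W[m][:,2]))
E
```

```text
[ 0.45867972 -0.20134892  0.33034942]
normal [0.272 0.752 0.6  ] 36.86926841927499 yaw 70.11947351212326 0.0011862686974866844
[0.10778223] [0.07595244]
((0.0025584660470485687, -0.016939517110586166), (0.07759672403335571, 0.1080164685845375), 89.94041442871094)
face centre [ 0.49044916 -0.09695645  0.06520091] body centre [ 0.48936096 -0.09996576  0.06280094] lower edge [ 0.49710936 -0.07853829  0.03241972]
sd [-9.40403760e-01  3.40059948e-01 -2.77555756e-17] up [-0.20403298 -0.56423399  0.80000659]
bar [ 0.48152922 -0.33554741  0.0446316 ] [0.0331239  0.04668982 0.04850265]
((0.4805592894554138, -0.3370388150215149), (0.013079051859676838, 0.04881379008293152), 68.50263214111328)
lid ((0.48059868812561035, -0.3381299674510956), (0.17181283235549927, 0.1466023325920105), 68.9170913696289) 0.013335110912435274
```

```bash
cat > pl.py <<'E'
from h import *
y=np.radians(70.2);t=np.radians(35)
hh=np.array([np.cos(y),np.sin(y),0]); n=hh*np.cos(t)+[0,0,np.sin(t)]; up=-hh*np.sin(t)+np.array([0,0,np.cos(t)])
C=np.array([.4892,-.099,.062]); R=frame(-n,-up)
E
python3 - <<'E'
from pl import *
rel(C+.11*up,R); print(C+.11*up)
rel(C+.012*up,R)
E
```

```text
shift cm [-4.34 -0.7  17.82] turn deg [  5.14 -34.76  16.14] | dist 18.4 38.7
[ 0.46782787 -0.15836337  0.15210672]
shift cm [-9.73 -2.32 25.85] turn deg [  5.14 -34.76  16.14] | dist 27.7 38.7
```

Request:
step_arm([
  [[0.4, -0.5, -0.1, 2, 0.7, -5, 2.3], [0.4, -1, -0.2, 4.5, 1.5, -10, 4.6], [0.4, -1.7, -0.3, 7, 2.2, -15, 7], [0.4, -2.3, -0.4, 9.5, 3, -20, 9.3], [0.4, -3, -0.5, 12, 3.7, -25, 11.6], [0.4, -3.6, -0.6, 15, 4.4, -30, 14], [0.4, -4.1, -0.7, 17, 4.9, -33.5, 15.5], [0.4, -4.3, -0.7, 17.8, 5.1, -34.8, 16.1], [0.4, -4.3, -0.7, 17.8, 5.1, -34.8, 16.1], [0.4, -4.3, -0.7, 17.8, 5.1, -34.8, 16.1]],
])

```text
t: 2.85
position: [0.468, -0.1598, 0.153]
tcp_rot: [[-0.277, -0.941, 0.194], [-0.771, 0.338, 0.539], [-0.573, -0.001, -0.82]]
force: [0.4, 0.8, 0.7]
opening: 0.0522
```

```bash
cat > fp.py <<'E'
from pl import *
import sys
im,d=snap("wrist",sys.argv[1]); W=cloud("wrist",d)
p,Rt,s=tool();print(p,s["opening"],s["force"].round(1),s["dq"].round(3))
hsv=cv2.cvtColor(im,cv2.COLOR_RGB2HSV); H,S,V=[hsv[...,i].astype(int) for i in range(3)]
m=(H<16)&(S>150)&np.all((W>[.38,-.2,.02])&(W<[.6,.03,.2]),-1)
P=W[m]
sd=np.cross(up,n)
for nm,v in(("n",n),("sd",sd),("up",up)): print(nm,np.percentile((P-C)@v,[.5,5,50,95,99.5]).round(4))
rel(C+.012*up,R)
E
python3 fp.py w3
```

```text
[ 0.46836358 -0.15969626  0.15344064] 0.052894719583629825 [-0.1 -0.1  0.5] [ 0.012 -0.012 -0.002  0.002 -0.002 -0.002]
n [-0.0031 -0.0027  0.0001  0.0027  0.0036]
sd [-0.0545 -0.0534 -0.007   0.0468  0.0533]
up [-0.0185  0.0359  0.0373  0.0385  0.0392]
shift cm [-0.02  0.1   9.97] turn deg [-0.05 -0.07  0.1 ] | dist 10.0 0.1
```

View pics/w3.png

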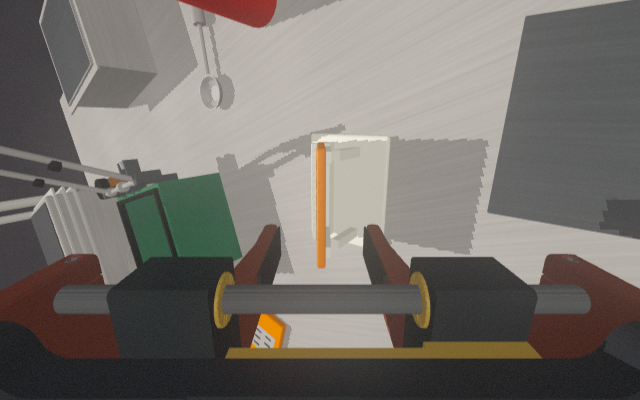

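The plate is seen edge-on at (321,205), centred between the fingers, so I'll advance and close.

Request:
step_arm([
  [[0.4, 0, 0.1, 1.5, 0, 0, 0], [0.4, 0, 0.1, 3.5, 0, 0, 0], [0.4, 0, 0.1, 5.5, 0, 0, 0], [0.4, 0, 0.1, 7.5, 0, 0, 0], [0.4, 0, 0.1, 9, 0, 0, 0], [0.4, 0, 0.1, 9.8, 0, 0, 0], [0.4, 0, 0.1, 9.8, 0, 0, 0], [1, 0, 0.1, 9.8, 0, 0, 0], [1, 0, 0.1, 9.8, 0, 0, 0], [1, 0, 0.1, 9.8, 0, 0, 0]],
])

```text
t: 3.9
position: [0.4869, -0.1073, 0.0736]
tcp_rot: [[-0.276, -0.941, 0.196], [-0.773, 0.338, 0.537], [-0.572, -0.003, -0.82]]
force: [-0.1, 0.0, 0.3]
opening: 0.0319
```

Request:
step_arm([
  [[1, 0, 0, 0, 0, 0, 0], [1, 0, 0, 0, 0, 0, 0], [1, 0, 0, 0, 0, 0, 0], [1, 0, 0, 0, 0, 0, 0], [1, 0, 0, 0, 0, 0, 0], [1, 0, 0, 0, 0, 0, 0], [1, 0, 0, 0, 0, 0, 0], [1, 0, 0, 0, 0, 0, 0], [1, 0, 0, 0, 0, 0, 0], [1, 0, 0, 0, 0, 0, 0]],
])

```text
t: 4.9
position: [0.4871, -0.1068, 0.0741]
tcp_rot: [[-0.276, -0.941, 0.196], [-0.772, 0.338, 0.538], [-0.573, -0.003, -0.819]]
force: [0.8, 0.4, 5.9]
opening: 0.0079
```

Request:
step_arm([
  [[1, 0, 0, -0.5, 0, 0, 0], [1, 0, 0, -1.5, 0, 0, 0], [1, 0, 0, -3, 0, 0, 0], [1, 0, 0, -5, 0, 0, 0], [1, 0, 0, -7, 0, 0, 0], [1, 0, 0, -9, 0, 0, 0], [1, 0, 0, -11, 0, 0, 0], [1, 0, 0, -13, 0, 0, 0], [1, 0, 0, -14, 0, 0, 0], [1, 0, 0, -14, 0, 0, 0]],
])

```text
t: 5.9
position: [0.4599, -0.184, 0.1897]
tcp_rot: [[-0.276, -0.941, 0.198], [-0.773, 0.339, 0.536], [-0.571, -0.005, -0.821]]
force: [0.5, 0.7, -2.2]
opening: 0.008
```

```bash
python3 - <<'E'
from h import *
p,R,s=tool();print(p,s["opening"],s["force"])
rel([0.46,0.12,0.34],frame(az(-93.2),[0,0,-1]))
E
```

```text
[ 0.45989343 -0.18403575  0.18965176] 0.00795180589547899 [ 0.50279474  0.67739157 -2.24674757]
shift cm [-32.1   10.23   3.95] turn deg [ -5.35  34.54 -16.04] | dist 33.9 38.5
```

Request:
step_arm([
  [[1, -2, 0.6, 0.2, -0.5, 3.5, -1.6], [1, -5.5, 1.7, 0.6, -1, 7, -3.2], [1, -9.5, 3, 1.2, -1.6, 10.5, -5], [1, -14, 4.5, 1.7, -2.2, 14.5, -6.7], [1, -18.5, 6, 2.3, -3, 19, -9], [1, -23, 7.4, 2.8, -3.7, 24, -11], [1, -27, 8.6, 3.3, -4.5, 29, -13.5], [1, -30, 9.6, 3.7, -5, 32.5, -15], [1, -32, 10.2, 3.9, -5.3, 34.5, -16], [1, -32, 10.2, 3.9, -5.3, 34.5, -16]],
])

```text
t: 6.9
position: [0.4597, 0.1226, 0.3402]
tcp_rot: [[-0.05, -0.999, 0.001], [-0.999, 0.05, 0.001], [-0.001, -0.001, -1.0]]
force: [-0.2, 0.2, -2.3]
opening: 0.0078
```

```bash
python3 - <<'E'
from h import *
im,d=snap("wrist","w4")
p,R,s=tool();print(p,R.round(3).tolist(),s["opening"],s["force"].round(2),s["dq"].round(3),s["qpos"].round(2))
for q in("case","bay","bail_hinge","bail_grip"):
    print(q,[(round(x["score"],2),c2w("wrist",x["centre"]).round(4)) for x in robot.tip_of("wrist",q)])
E
```

```text
[0.45920733 0.12077005 0.33923827] [[-0.052, -0.999, -0.0], [-0.999, 0.052, 0.001], [-0.001, 0.0, -1.0]] 0.007677468085360751 [-0.85 -0.56 -3.09] [-0.059  0.003  0.035 -0.004 -0.005 -0.015] [0.11 0.09 1.6  0.   1.45 1.73]
case [(0.91, array([ 0.4992,  0.2323, -0.0011]))]
bay [(0.73, array([0.4952, 0.2279, 0.0057])), (0.57, array([0.4583, 0.1209, 0.2776]))]
bail_hinge [(0.72, array([0.587 , 0.2211, 0.1101]))]
bail_grip []
```

View pics/w4.png

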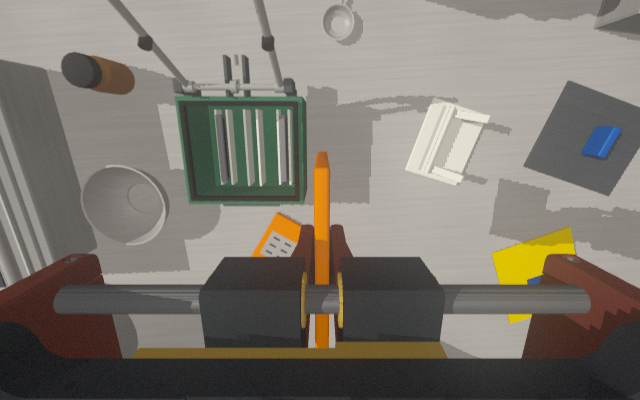

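The wrist view shows the plate held upright at (322,230) and the whole box at (243,150). The empty middle bay lies between the white ribs at columns about 250 and 263. I'll fit the box precisely.

```bash
cat > fc.py <<'E'
from h import *
import sys
f=sys.argv[1]
if len(sys.argv)>2: z=np.load(f"pics/{f}.npz"); im,d=z["im"],z["d"]
else: im,d=snap("wrist",f)
W=cloud("wrist",d); p,Rt,s=tool(); print(p)
hsv=cv2.cvtColor(im,cv2.COLOR_RGB2HSV); H,S,V=[hsv[...,i].astype(int) for i in range(3)]
def box(lo,hi): return np.all((W>lo)&(W<hi),-1)
# green rim
g=(H>60)&(H<95)&(S>60)
m=g&box([.38,.12,.093],[.60,.35,.107]); P=W[m]; print("rim z",np.percentile(P[:,2],[5,50,95]),len(P))
r=cv2.minAreaRect(P[:,:2].astype(np.float32)); print("green rim rect",r)
a=np.array([[np.cos(t),np.sin(t)] for t in np.radians([-3.2,86.8])])
# yaw by scanning
best=None
for y in np.arange(-6,0.01,.1):
    t=np.radians(y); ex=np.array([np.cos(t),np.sin(t)]);ey=np.array([-ex[1],ex[0]])
    A=P[:,:2]@ex;B=P[:,:2]@ey
    x0,x1=np.percentile(A,[1,99]);y0,y1=np.percentile(B,[1,99])
    sc=(x1-x0)*(y1-y0)
    if best is None or sc<best[0]: best=(sc,y,ex*(x0+x1)/2+ey*(y0+y1)/2,x1-x0,y1-y0)
print("scan",best)
y=best[1];t=np.radians(y); ex=np.array([np.cos(t),np.sin(t)]);ey=np.array([-ex[1],ex[0]])
c=best[2]
# ribs: white with z ~0.041
m=(S<45)&(V>110)&box([c[0]-.07,c[1]-.075,.034],[c[0]+.07,c[1]+.075,.06]); 
Q=W[m]; B=(Q[:,:2]-c)@ey; A=(Q[:,:2]-c)@ex
h,e=np.histogram(B,np.arange(-.07,.0701,.002)); print([(round(x*1000),k) for x,k in zip(e,h) if k])
for lo,hi in((-.02,0),(0,.02)):
    k=(B>lo)&(B<hi)&(Q[:,2]<.046)
    if k.sum()>10:
        pf=np.polyfit(A[k],B[k],1); print("rib",pf,np.percentile(A[k],[1,99]),"slope deg",np.degrees(np.arctan(pf[0])),np.percentile(Q[k][:,2],[10,50,90]))
E
python3 fc.py w5
```

```text
[0.45934552 0.11754308 0.33887932]
rim z [0.09823662 0.09965628 0.10101844] 1341
green rim rect ((0.4987606704235077, 0.23451444506645203), (0.17246243357658386, 0.15236042439937592), 86.78377532958984)
scan (np.float64(0.02569424064530923), np.float64(-3.20000000000001), array([0.49924921, 0.23416534]), np.float64(0.14996768411929756), np.float64(0.17133184923273043))
[(-56, np.int64(4)), (-54, np.int64(79)), (-52, np.int64(85)), (-50, np.int64(79)), (-48, np.int64(84)), (-46, np.int64(35)), (-14, np.int64(13)), (-12, np.int64(142)), (-10, np.int64(92)), (-8, np.int64(6)), (6, np.int64(27)), (8, np.int64(148)), (10, np.int64(87)), (12, np.int64(8)), (46, np.int64(20)), (48, np.int64(18)), (50, np.int64(15)), (52, np.int64(34)), (54, np.int64(22))]
rib [ 0.00226898 -0.01042738] [-0.06088596  0.06021093] slope deg 0.1300028320554405 [0.03649414 0.04026361 0.04163272]
rib [0.00341876 0.0094619 ] [-0.06106757  0.0596317 ] slope deg 0.19587965129073498 [0.03572539 0.04005533 0.0413382 ]
```

```bash
cat > fh.py <<'E'
from h import *
import sys
im,d=snap("wrist",sys.argv[1]); W=cloud("wrist",d); p,R,s=tool(); print(p,s["force"].round(2),s["opening"])
L=(W-p)@R
hsv=cv2.cvtColor(im,cv2.COLOR_RGB2HSV); H,S,V=[hsv[...,i].astype(int) for i in range(3)]
m=(H<16)&(S>150)&np.all((L>[-.02,-.09,-.06])&(L<[.02,.09,.1]),-1)
P=L[m]; print(len(P)); 
k=abs(P[:,2]-np.percentile(P[:,2],20))<.004
for i in range(3): print("xyz"[i],np.percentile(P[:,i],[1,5,50,95,99]).round(4))
T=P[k]; print("top edge x",T[:,0].mean(),"z",T[:,2].mean()); print(np.polyfit(T[:,1],T[:,0],1),np.polyfit(T[:,1],T[:,2],1))
E
python3 fh.py w6
```

```text
[0.45953278 0.11761123 0.33908542] [-0.12  0.74 -2.74] 0.007884586596352385
1010
x [-0.0038 -0.0036  0.001   0.0039  0.0041]
y [-0.0537 -0.0536 -0.0144  0.0308  0.0469]
z [-0.0237 -0.0232 -0.0219  0.0242  0.0473]
top edge x 0.0007018882366039754 z -0.022048237252096287
[-0.03461072  0.00030009] [-0.00216562 -0.02207338]
```

```bash
python3 - <<'E'
from h import *
z=np.load("pics/w6.npz"); im,d=z["im"],z["d"]; W=cloud("wrist",d); p,R,s=tool(); L=(W-p)@R
hsv=cv2.cvtColor(im,cv2.COLOR_RGB2HSV); H,S,V=[hsv[...,i].astype(int) for i in range(3)]
m=(H<16)&(S>150)&np.all((L>[-.02,-.09,-.026])&(L<[.02,.09,-.018]),-1)
ks=[]
for v in np.where(m.any(1))[0][::3]:
    u=np.where(m[v])[0]; e=L[v,u]; print(v,len(u),u[0],u[-1],"y",e[:,1].mean().round(4),"x",e[0,0].round(4),e[-1,0].round(4),"mid",((e[0,0]+e[-1,0])/2).round(4)); 
E
```

```text
167 12 316 327 y -0.0535 x -0.0025 0.0029 mid 0.0002
170 3 327 329 y -0.0522 x 0.0028 0.0038 mid 0.0033
173 3 327 329 y -0.0509 x 0.0028 0.0038 mid 0.0033
176 3 327 329 y -0.0494 x 0.0028 0.0038 mid 0.0033
179 3 327 329 y -0.0479 x 0.0028 0.0038 mid 0.0033
182 3 327 329 y -0.0464 x 0.0029 0.0038 mid 0.0034
185 3 327 329 y -0.045 x 0.0028 0.0039 mid 0.0034
188 3 327 329 y -0.0434 x 0.0029 0.0039 mid 0.0034
191 4 314 329 y -0.0418 x -0.0035 0.0039 mid 0.0002
194 3 327 329 y -0.0404 x 0.0029 0.0039 mid 0.0034
197 3 327 329 y -0.0388 x 0.0029 0.0039 mid 0.0034
200 3 327 329 y -0.0373 x 0.0029 0.0039 mid 0.0034
203 3 327 329 y -0.0356 x 0.0029 0.0039 mid 0.0034
206 4 314 329 y -0.034 x -0.0036 0.004 mid 0.0002
209 4 314 329 y -0.0326 x -0.0036 0.004 mid 0.0002
212 3 314 328 y -0.0306 x -0.0036 0.0035 mid -0.0001
215 3 314 328 y -0.0295 x -0.0036 0.0034 mid -0.0001
218 2 314 328 y -0.0276 x -0.0036 0.0035 mid -0.0001
221 3 314 328 y -0.0261 x -0.0036 0.0035 mid -0.0001
224 2 314 327 y -0.0247 x -0.0036 0.003 mid -0.0003
227 4 314 329 y -0.0228 x -0.0037 0.004 mid 0.0002
230 4 314 329 y -0.
[... 776 characters left out ...]
 328 y 0.0043 x -0.0033 0.0037 mid 0.0002
278 7 315 328 y 0.0063 x -0.0033 0.0037 mid 0.0002
281 5 315 328 y 0.008 x -0.0033 0.0037 mid 0.0002
284 14 315 328 y 0.0096 x -0.0033 0.0037 mid 0.0002
317 1 315 315 y 0.031 x -0.0034 -0.0034 mid -0.0034
320 1 315 315 y 0.0334 x -0.0034 -0.0034 mid -0.0034
323 1 315 315 y 0.0357 x -0.0035 -0.0035 mid -0.0035
326 1 315 315 y 0.038 x -0.0035 -0.0035 mid -0.0035
329 2 315 328 y 0.0393 x -0.0035 0.004 mid 0.0003
332 2 315 328 y 0.042 x -0.0035 0.004 mid 0.0002
335 3 315 328 y 0.0436 x -0.0035 0.004 mid 0.0003
338 2 315 328 y 0.0458 x -0.0035 0.004 mid 0.0003
341 2 315 328 y 0.0483 x -0.0035 0.004 mid 0.0002
345 1 328 328 y 0.0509 x 0.004 0.004 mid 0.004
```

```bash
python3 - <<'E'
from h import *
rel([0.500,0.2338,0.19],frame(az(-93.2),[0,0,-1]))
E
```

```text
shift cm [-11.83  -3.37  14.91] turn deg [ 0.05  0.03 -0.19] | dist 19.3 0.2
```

Request:
step_arm([
  [[1, -2, -0.6, 1, 0, 0, 0], [1, -5, -1.4, 2.5, 0, 0, 0], [1, -8, -2.3, 5, 0, 0, 0], [1, -10.5, -3, 7.5, 0, 0, -0.2], [1, -11.6, -3.3, 10, 0, 0, -0.2], [1, -11.8, -3.4, 12, 0, 0, -0.2], [1, -11.8, -3.4, 14, 0, 0, -0.2], [1, -11.8, -3.4, 14.9, 0, 0, -0.2], [1, -11.8, -3.4, 14.9, 0, 0, -0.2], [1, -11.8, -3.4, 14.9, 0, 0, -0.2]],
])

```text
t: 8.25
position: [0.5009, 0.233, 0.1907]
tcp_rot: [[-0.057, -0.998, -0.0], [-0.998, 0.057, 0.001], [-0.001, 0.0, -1.0]]
force: [-0.2, 0.3, -2.1]
opening: 0.0076
```

```bash
python3 fc.py w7; python3 - <<'E'
from h import *
rel([0.4995,0.2338,0.07],frame(az(-93.2),[0,0,-1]))
E
```

```text
[0.50120771 0.23323044 0.1911213 ]
rim z [0.09866794 0.09983801 0.10101437] 2498
green rim rect ((0.5118072032928467, 0.23405621945858002), (0.17232760787010193, 0.12507012486457825), 86.8221206665039)
scan (np.float64(0.020847494326114546), np.float64(-3.1000000000000103), array([0.51345604, 0.23408287]), np.float64(0.12177682246407545), np.float64(0.17119427083314334))
[(-56, np.int64(67)), (-54, np.int64(155)), (-52, np.int64(166)), (-50, np.int64(165)), (-48, np.int64(172)), (-46, np.int64(121)), (-14, np.int64(5)), (-12, np.int64(97)), (-10, np.int64(47)), (6, np.int64(14)), (8, np.int64(153)), (10, np.int64(138)), (44, np.int64(53)), (46, np.int64(166)), (48, np.int64(164)), (50, np.int64(167)), (52, np.int64(154)), (54, np.int64(49))]
rib [ 0.01557496 -0.01082103] [-0.05367817  0.04486451] slope deg 0.8923071734082553 [0.03968459 0.04078699 0.04195106]
rib [0.00183113 0.00984066] [-0.05273921  0.04486019] slope deg 0.10491590803354758 [0.03953229 0.0406482  0.04153655]
shift cm [-0.03  0.18 12.11] turn deg [-0.04  0.06 -0.03] | dist 12.1 0.1
```

View pics/w7.png

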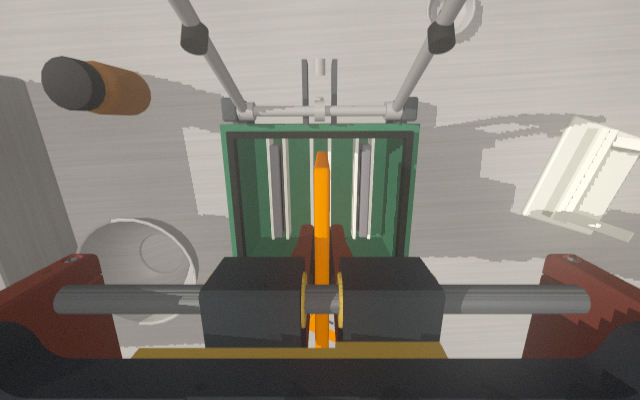

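The plate is seen edge-on at (322,200), centred between the white ribs and over the bay, so I'll lower it.

Request:
step_arm([
  [[1, 0, 0.1, 1, 0, 0, 0], [1, 0, 0.2, 3, 0, 0, 0], [1, 0, 0.2, 5, 0, 0, 0], [1, 0, 0.2, 7, 0, 0, 0], [1, 0, 0.2, 8.5, 0, 0, 0], [1, 0, 0.2, 9.8, 0, 0, 0], [1, 0, 0.2, 11, 0, 0, 0], [1, 0, 0.2, 11.8, 0, 0, 0], [1, 0, 0.2, 12.1, 0, 0, 0], [1, 0, 0.2, 12.1, 0, 0, 0]],
])

```text
t: 9.3
position: [0.4993, 0.2335, 0.0699]
tcp_rot: [[-0.056, -0.998, 0.001], [-0.998, 0.056, 0.001], [-0.001, -0.0, -1.0]]
force: [-0.2, -0.3, -1.6]
opening: 0.0079
```

```bash
python3 fh.py w8
```

```text
[0.49956044 0.23355429 0.07032335] [-0.21 -0.41 -1.98] 0.007602761988501454
286
x [-0.0038 -0.0037  0.0016  0.0041  0.0041]
y [-0.0537 -0.0536 -0.053   0.0057  0.01  ]
z [-0.0244 -0.0227 -0.0123  0.0429  0.0504]
top edge x 0.0019135136424683267 z -0.02136707572333223
[-0.06327695  0.00049774] [-0.02826213 -0.02199942]
```

View pics/w8.png

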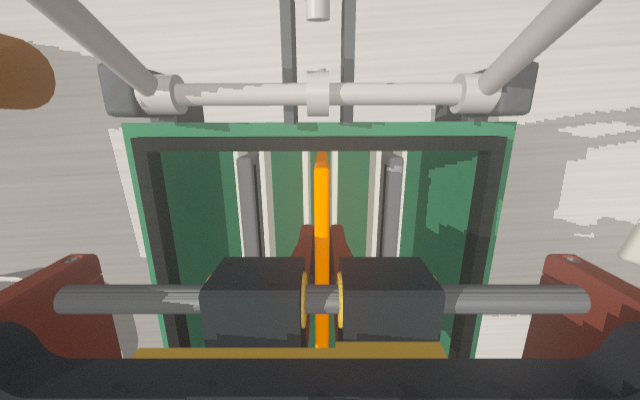

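The plate is between the ribs (columns 306 and 334). I'll lower it the last few millimetres gently.

Request:
step_arm([
  [[1, 0, 0, 0.1, 0, 0, 0], [1, 0, 0, 0.2, 0, 0, 0], [1, 0, 0, 0.3, 0, 0, 0], [1, 0, 0, 0.4, 0, 0, 0], [1, 0, 0, 0.5, 0, 0, 0], [1, 0, 0, 0.55, 0, 0, 0], [1, 0, 0, 0.6, 0, 0, 0], [1, 0, 0, 0.65, 0, 0, 0], [1, 0, 0, 0.65, 0, 0, 0], [1, 0, 0, 0.65, 0, 0, 0]],
])

```text
t: 10.35
position: [0.4996, 0.2336, 0.0638]
tcp_rot: [[-0.056, -0.998, 0.001], [-0.998, 0.056, 0.001], [-0.001, -0.001, -1.0]]
force: [0.3, 0.3, -2.1]
opening: 0.0078
```

Request:
step_arm([
  [[1, 0, 0, 0.05, 0, 0, 0], [1, 0, 0, 0.1, 0, 0, 0], [1, 0, 0, 0.1, 0, 0, 0], [1, 0, 0, 0.15, 0, 0, 0], [1, 0, 0, 0.15, 0, 0, 0], [1, 0, 0, 0.2, 0, 0, 0], [1, 0, 0, 0.2, 0, 0, 0], [1, 0, 0, 0.25, 0, 0, 0], [1, 0, 0, 0.25, 0, 0, 0], [1, 0, 0, 0.25, 0, 0, 0]],
])

```text
t: 11.35
position: [0.4995, 0.2336, 0.0617]
tcp_rot: [[-0.056, -0.998, 0.001], [-0.998, 0.056, 0.001], [-0.001, -0.001, -1.0]]
force: [-3.7, -0.0, 5.6]
opening: 0.0077
```

The force went from −2 N to +5.6 N, so the plate is standing on the floor. Releasing.

Request:
step_arm([
  [[0.6, 0, 0, 0, 0, 0, 0], [0.6, 0, 0, 0, 0, 0, 0], [0.6, 0, 0, 0, 0, 0, 0], [0.6, 0, 0, 0, 0, 0, 0], [0.6, 0, 0, 0, 0, 0, 0], [0.6, 0, 0, -1, 0, 0, 0], [0.6, 0, 0, -3, 0, 0, 0], [0.6, 0, 0, -6, 0, 0, 0], [0.6, 0, 0, -10, 0, 0, 0], [0.6, 0, 0, -13, 0, 0, 0]],
])

```text
t: 12.35
position: [0.4998, 0.2336, 0.1945]
tcp_rot: [[-0.056, -0.998, 0.003], [-0.998, 0.056, 0.002], [-0.002, -0.003, -1.0]]
force: [0.8, -0.2, -0.1]
opening: 0.0353
```

```bash
python3 - <<'E'
from h import *
im,d=snap("wrist","w9")
p,R,s=tool();print(p,s["opening"],s["qpos"].round(2))
rel([0.4806,-0.3375,0.17],frame(az(-21.1-90),[0,0,-1]))
rel([0.4806,-0.3375,0.17],frame(az(-21.1+90),[0,0,-1]))
E
```

```text
[0.502515   0.23456485 0.19909332] 0.03533405611377628 [0.31 0.32 1.66 0.   1.15 1.94]
shift cm [57.25 -1.    2.65] turn deg [-0.52  0.35 17.88] | dist 57.3 17.9
shift cm [57.25 -1.    2.65] turn deg [  -0.51   -0.75 -162.12] | dist 57.3 162.1
```

View pics/w9.png

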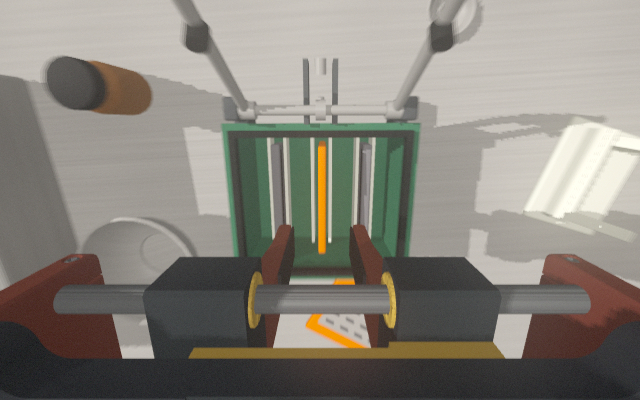

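The plate stands upright on its own in the middle bay at (322,195). Next, the lid.

Request:
step_arm([
  [[0.4, 3, 0, -1, 0, 0, 1], [0.4, 7.5, 0, -2, 0, 0, 2], [0.4, 12, 0, -3, 0, 0, 4], [0.4, 17, 0, -3, 0, 0, 6], [0.4, 22, 0, -3, 0, 0, 8], [0.4, 27, -0.3, -3, 0, 0, 10], [0.4, 32, -0.5, -3, 0, 0, 12], [0.4, 37, -0.7, -3, 0, 0, 14], [0.4, 42, -0.8, -3, 0, 0, 16], [0.4, 46, -0.9, -3, 0, 0, 17.9]],
])

```text
t: 13.4
position: [0.485, -0.2282, 0.2277]
tcp_rot: [[-0.363, -0.932, 0.011], [-0.932, 0.363, 0.003], [-0.007, -0.009, -1.0]]
force: [0.9, 0.3, 0.2]
opening: 0.0527
```

```bash
python3 - <<'E'
from h import *
rel([0.4806,-0.3375,0.14],frame(az(-21.1-90),[0,0,-1]))
E
```

```text
shift cm [10.41 -3.48  8.73] turn deg [-0.53  0.4  -0.17] | dist 14.0 0.7
```

Request:
step_arm([
  [[0.4, 3, -1, 1.5, 0, 0, 0], [0.4, 6, -2, 3.5, 0, 0, 0], [0.4, 9, -3, 5.5, -0.3, 0.2, -0.1], [0.4, 10.2, -3.4, 7.5, -0.5, 0.4, -0.2], [0.4, 10.4, -3.5, 8.7, -0.5, 0.4, -0.2], [0.4, 10.4, -3.5, 8.7, -0.5, 0.4, -0.2], [0.4, 10.4, -3.5, 8.7, -0.5, 0.4, -0.2], [0.4, 10.4, -3.5, 8.7, -0.5, 0.4, -0.2], [0.4, 10.4, -3.5, 8.7, -0.5, 0.4, -0.2], [0.4, 10.4, -3.5, 8.7, -0.5, 0.4, -0.2]],
])

```text
t: 14.4
position: [0.4813, -0.3373, 0.1412]
tcp_rot: [[-0.359, -0.933, 0.001], [-0.933, 0.359, -0.001], [0.001, -0.002, -1.0]]
force: [-0.1, -0.1, 0.3]
opening: 0.0527
```

```bash
python3 - <<'E'
from h import *
im,d=snap("wrist","w10"); W=cloud("wrist",d); p,R,s=tool(); print(p,s["opening"],s["dq"].round(3))
hsv=cv2.cvtColor(im,cv2.COLOR_RGB2HSV); H,S,V=[hsv[...,i].astype(int) for i in range(3)]
m=(H>100)&(H<130)&(S>120)&np.all((W>[.4,-.42,.042])&(W<[.56,-.25,.054]),-1); P=W[m]
r=cv2.minAreaRect(P[:,:2].astype(np.float32)); print(r,np.median(P[:,2]))
m=np.all((W>[.36,-.46,.010])&(W<[.6,-.2,.018]),-1)&(V<120); cs,_=cv2.findContours(m.astype(np.uint8),cv2.RETR_EXTERNAL,cv2.CHAIN_APPROX_NONE); k=max(cs,key=cv2.contourArea)[:,0]
Q=W[k[:,1],k[:,0]]; print("lid",cv2.minAreaRect(Q[:,:2].astype(np.float32)),np.median(W[m][:,2]))
rel([*r[0],0.026],frame(az(-21.1-90),[0,0,-1]))
E
```

```text
[ 0.48121904 -0.33734159  0.14101561] 0.05250522305499022 [-0.005  0.005  0.001 -0.    -0.001 -0.001]
((0.4806879758834839, -0.33727481961250305), (0.013287906534969807, 0.049054112285375595), 69.46570587158203) 0.04679670532188044
lid ((0.4800749719142914, -0.3377602696418762), (0.17161189019680023, 0.14584395289421082), 69.00737762451172) 0.013131884613860098
shift cm [1.00e-02 7.00e-02 1.15e+01] turn deg [-0.09 -0.02  0.07] | dist 11.5 0.1
```

View pics/w10.png

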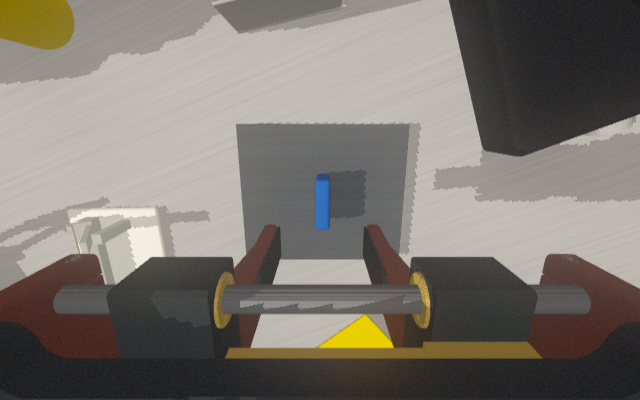

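The lid's blue bar is at (322,202), square between the fingers, so I'll descend and grip.

Request:
step_arm([
  [[0.4, 0, 0.1, 2, 0, 0, 0], [0.4, 0, 0.1, 4.5, 0, 0, 0], [0.4, 0, 0.1, 7, 0, 0, 0], [0.4, 0, 0.1, 9, 0, 0, 0], [0.4, 0, 0.1, 10.5, 0, 0, 0], [0.4, 0, 0.1, 11.3, 0, 0, 0], [0.4, 0, 0.1, 11.3, 0, 0, 0], [1, 0, 0.1, 11.3, 0, 0, 0], [1, 0, 0.1, 11.3, 0, 0, 0], [1, 0, 0.1, 11.3, 0, 0, 0]],
])

```text
t: 15.45
position: [0.481, -0.3376, 0.0289]
tcp_rot: [[-0.359, -0.933, 0.003], [-0.933, 0.359, -0.002], [0.001, -0.003, -1.0]]
force: [-0.3, -0.3, 0.4]
opening: 0.032
```

Request:
step_arm([
  [[1, 0, 0, 0, 0, 0, 0], [1, 0, 0, 0, 0, 0, 0], [1, 0, 0, 0, 0, 0, 0], [1, 0, 0, 0, 0, 0, 0], [1, 0, 0, -0.5, 0, 0, 0], [1, 0, 0, -1.5, 0, 0, 0], [1, 0, 0, -3, 0, 0, 0], [1, 0, 0, -5, 0, 0, 0], [1, 0, 0, -7, 0, 0, 0], [1, 0, 0, -8, 0, 0, 0]],
])

```text
t: 16.45
position: [0.4813, -0.3378, 0.1109]
tcp_rot: [[-0.359, -0.933, 0.004], [-0.933, 0.359, -0.003], [0.002, -0.005, -1.0]]
force: [-0.2, -0.9, -2.5]
opening: 0.0139
```

```bash
cat > fl.py <<'E'
from h import *
import sys
im,d=snap("wrist",sys.argv[1]); W=cloud("wrist",d); p,R,s=tool(); print(p,s["opening"],s["force"].round(2),s["dq"].round(3))
L=(W-p)@R; hsv=cv2.cvtColor(im,cv2.COLOR_RGB2HSV); H,S,V=[hsv[...,i].astype(int) for i in range(3)]
m=np.all((L>[-.12,-.12,0.0])&(L<[.12,.03,.03]),-1)&(V<120)&(S<60); P=L[m]
pf=np.linalg.lstsq(np.c_[P[:,:2],np.ones(len(P))],P[:,2],rcond=None)[0]; print("lid plane z=",pf.round(4),"deg",np.degrees(pf[:2]).round(2))
print("y min",np.percentile(P[:,1],1),"x",np.percentile(P[P[:,1]<-.02][:,0],[.5,99.5]))
# front edge yaw
us=[];
for u in range(250,395,5):
    v=np.where(m[:,u])[0]
    if len(v)>5: us.append(L[v[0],u])
us=np.array(us); print("front edge",np.polyfit(us[:,0],us[:,1],1),"deg",np.degrees(np.polyfit(us[:,0],us[:,1],1)[0]))
rel([0.4985,0.2338,0.23],frame(az(-93.2),[0,0,-1]))
E
python3 fl.py w11
```

```text
[ 0.48181787 -0.33823864  0.11175391] 0.014214778771676647 [ 0.22  0.04 -1.6 ] [-0.001  0.024  0.014 -0.002 -0.055  0.   ]
lid plane z= [ 0.0014 -0.0017  0.0161] deg [ 0.08 -0.1 ]
y min -0.07176327678208665 x [-0.08088485  0.08435619]
front edge [-0.00073734 -0.0722898 ] deg -0.04224629700973696
shift cm [-53.97  18.89 -12.07] turn deg [ -0.35  -0.19 -17.83] | dist 58.4 17.8
```

View pics/w11.png

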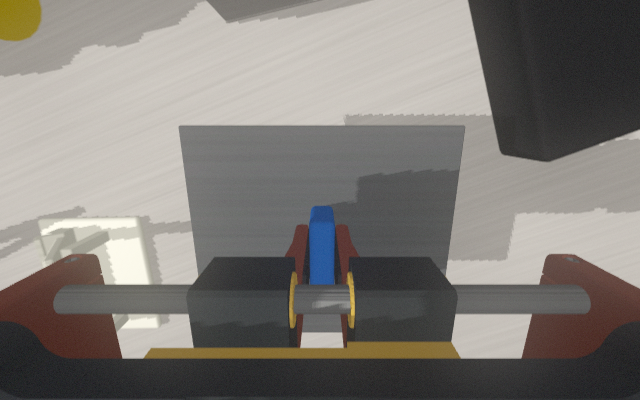

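The lid is held level and square, with its front edge at row 126 and the bar at (322,240). Carrying it over.

Request:
step_arm([
  [[1, -2, 0.7, -2, 0, 0, 0], [1, -5.5, 2, -4.5, 0, 0, -1], [1, -10, 3.5, -7, 0, 0, -2.5], [1, -14.5, 5, -9.5, 0, 0, -4.5], [1, -19, 6.6, -11.5, 0, 0, -6.5], [1, -23.5, 8.2, -12, 0, 0, -8.5], [1, -28, 9.8, -12, 0, 0, -10.5], [1, -32, 11.2, -12, -0.2, 0, -12.5], [1, -36, 12.6, -12, -0.2, -0.1, -14.5], [1, -40, 14, -12, -0.3, -0.1, -16]],
])

```text
t: 17.5
position: [0.4931, 0.0877, 0.2295]
tcp_rot: [[-0.086, -0.996, -0.0], [-0.996, 0.086, -0.002], [0.002, 0.0, -1.0]]
force: [1.8, 0.3, -2.8]
opening: 0.0138
```

```bash
python3 - <<'E'
from h import *
p,R,s=tool();print(p,s["opening"])
rel([0.500,0.2337,0.18],frame(az(-93.15),[0,0,-1]))
E
```

```text
[0.49313207 0.0877486  0.22945353] 0.013756446099396524
shift cm [-14.61   0.57   4.92] turn deg [ 0.01 -0.1  -1.78] | dist 15.4 1.8
```

Request:
step_arm([
  [[1, -3, 0.1, 0, 0, 0, -1], [1, -7, 0.3, 0.5, 0, 0, -1.8], [1, -10.5, 0.4, 1.5, 0, 0, -1.8], [1, -13, 0.5, 2.5, 0, 0, -1.8], [1, -14.3, 0.6, 3.5, 0, -0.1, -1.8], [1, -14.6, 0.6, 4.5, 0, -0.1, -1.8], [1, -14.6, 0.6, 4.9, 0, -0.1, -1.8], [1, -14.6, 0.6, 4.9, 0, -0.1, -1.8], [1, -14.6, 0.6, 4.9, 0, -0.1, -1.8], [1, -14.6, 0.6, 4.9, 0, -0.1, -1.8]],
])

```text
t: 18.5
position: [0.5002, 0.2329, 0.1807]
tcp_rot: [[-0.056, -0.998, 0.001], [-0.998, 0.056, 0.0], [-0.0, -0.001, -1.0]]
force: [-0.9, 1.0, -3.0]
opening: 0.014
```

```bash
python3 fl.py w12;  python3 - <<'E'
from h import *
rel([0.500,0.2337,0.14],frame(az(-93.15),[0,0,-1]))
E
```

```text
[0.50021863 0.23306001 0.18079075] 0.014076292386652275 [ 0.5   0.44 -1.58] [ 0.004 -0.002  0.001  0.001 -0.     0.001]
lid plane z= [ 0.0005 -0.002   0.0161] deg [ 0.03 -0.11]
y min -0.07171141714496412 x [-0.08418006  0.08474385]
front edge [-0.00208643 -0.0722515 ] deg -0.11954381219587208
shift cm [-0.07  0.17 -4.92] turn deg [-0.05  0.02  0.01] | dist 4.9 0.1
shift cm [-0.06  0.03  4.08] turn deg [-0.05  0.02 -0.04] | dist 4.1 0.1
```

View pics/w12.png

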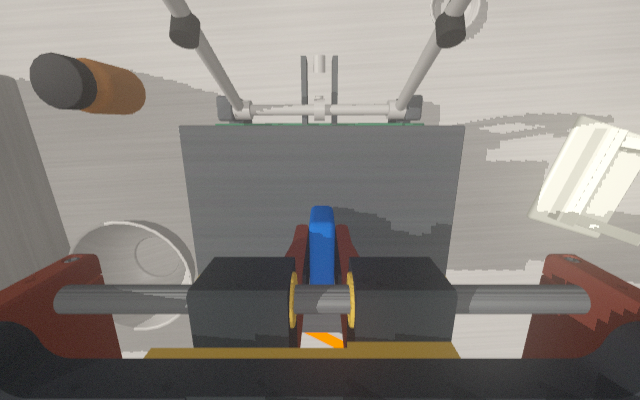

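The lid sits square over the box, with the rim just showing at row 125. I'll lower it onto the seal.

Request:
step_arm([
  [[1, 0, 0, 1, 0, 0, 0], [1, -0.05, 0, 2, 0, 0, 0], [1, -0.05, 0, 3, 0, 0, 0], [1, -0.05, 0, 3.6, 0, 0, 0], [1, -0.05, 0, 4.1, 0, 0, 0], [1, -0.05, 0, 4.5, 0, 0, 0], [1, -0.05, 0, 4.8, 0, 0, 0], [1, -0.05, 0, 5, 0, 0, 0], [1, -0.05, 0, 5.2, 0, 0, 0], [1, -0.05, 0, 5.3, 0, 0, 0]],
])

```text
t: 19.55
position: [0.5004, 0.2336, 0.1278]
tcp_rot: [[-0.056, -0.998, 0.001], [-0.998, 0.056, 0.0], [-0.0, -0.001, -1.0]]
force: [0.0, -0.8, -3.1]
opening: 0.0139
```

Request:
step_arm([
  [[1, 0, 0, 0.1, 0, 0, 0], [1, 0, 0, 0.15, 0, 0, 0], [1, 0, 0, 0.2, 0, 0, 0], [1, 0, 0, 0.25, 0, 0, 0], [1, 0, 0, 0.3, 0, 0, 0], [1, 0, 0, 0.35, 0, 0, 0], [1, 0, 0, 0.4, 0, 0, 0], [1, 0, 0, 0.4, 0, 0, 0], [1, 0, 0, 0.4, 0, 0, 0], [1, 0, 0, 0.4, 0, 0, 0]],
])

```text
t: 20.55
position: [0.5004, 0.2336, 0.1239]
tcp_rot: [[-0.056, -0.998, 0.001], [-0.998, 0.056, 0.0], [-0.0, -0.001, -1.0]]
force: [-0.5, -0.5, 0.6]
opening: 0.0133
```

Force rose from −3.1 to +0.6 N at z = 0.124, as expected for a lid floating on the seal. I'll lower one more millimetre, release and retreat.

Request:
step_arm([
  [[1, 0, 0, 0.1, 0, 0, 0], [0.6, 0, 0, 0.1, 0, 0, 0], [0.6, 0, 0, 0.1, 0, 0, 0], [0.6, 0, 0, 0.1, 0, 0, 0], [0.6, 0, 0, 0, 0, 0, 0], [0.6, 0, 0, -1, 0, 0, 0], [0.6, 0, 0, -3, 0, 0, 0], [0.6, 0, 0, -6, 0, 0, 0], [0.6, 0, 0, -10, 0, 0, 0], [0.6, 0, 0, -14, 0, 0, 0]],
])

```text
t: 21.55
position: [0.4998, 0.2334, 0.2659]
tcp_rot: [[-0.056, -0.998, 0.001], [-0.998, 0.056, 0.0], [-0.0, -0.001, -1.0]]
force: [1.0, 0.2, -0.6]
opening: 0.0351
```

```bash
cat > fb.py <<'E'
from h import *
import sys
f=sys.argv[1]
p,R,s=tool();print(p,s["opening"],s["force"].round(1),s["qpos"].round(2))
c=np.array([.4992,.2338]);t=np.radians(-3.15);ex=np.array([np.cos(t),np.sin(t)]);ey=np.array([-ex[1],ex[0]])
for n in sys.argv[2:]:
    im,d=snap(n,f+n); W=cloud(n,d); hsv=cv2.cvtColor(im,cv2.COLOR_RGB2HSV); H,S,V=[hsv[...,i].astype(int) for i in range(3)]
    B=np.stack([(W[...,:2]-c)@ex,(W[...,:2]-c)@ey,W[...,2]],-1)
    m=(abs(B[...,0])<.075)&(abs(B[...,1])<.087)&(B[...,2]>.085)&(B[...,2]<.125)&(V<120)&(S<60)
    P=B[m]
    if len(P)>50:
        z=np.median(P[:,2]); P=P[abs(P[:,2]-z)<.004]; pf=np.linalg.lstsq(np.c_[P[:,:2],np.ones(len(P))],P[:,2],rcond=None)[0]
        print(n,"lid top z",z.round(4),"plane",pf.round(4),"x",np.percentile(P[:,0],[1,99]).round(4),"y",np.percentile(P[:,1],[1,99]).round(4))
    m=(H>100)&(H<130)&(S>120)&(abs(B[...,0])<.2)&(abs(B[...,1])<.06)&(B[...,2]>.1)
    P=B[m]
    for nm,k in(("sleeve hi",P[:,2]>.16),("bar/closed",P[:,2]<=.16)):
        if k.sum()>5: print(n,nm,k.sum(),P[k].mean(0).round(4),P[k].min(0).round(3),P[k].max(0).round(3))
E
python3 fb.py w13 wrist scene top
```

```text
[0.49979003 0.23344348 0.26586389] 0.035065059237868304 [ 1.   0.2 -0.6] [0.31 0.26 1.57 0.   1.31 1.94]
wrist lid top z 0.1156 plane [0.0126 0.0038 0.1154] x [-0.065   0.0734] y [-0.0823  0.0855]
wrist sleeve hi 378 [0.1428 0.0025 0.2544] [ 0.142 -0.032  0.252] [0.144 0.037 0.256]
wrist bar/closed 648 [0.0072 0.002  0.1476] [-0.031 -0.005  0.114] [0.03  0.009 0.152]
scene lid top z 0.1092 plane [ 0.0018 -0.0009  0.1092] x [-0.071   0.0719] y [-0.083   0.0858]
scene sleeve hi 119 [0.1454 0.0036 0.2458] [ 0.136 -0.032  0.238] [0.151 0.036 0.25 ]
scene bar/closed 103 [0.0055 0.0029 0.1354] [-0.022 -0.011  0.108] [0.027 0.009 0.147]
top lid top z 0.1084 plane [-0.0041 -0.0019  0.1083] x [-0.0743  0.069 ] y [-0.0845  0.0848]
top sleeve hi 83 [ 0.1377 -0.0004  0.2463] [ 0.133 -0.03   0.239] [0.143 0.034 0.254]
```

View pics/w13wrist.png

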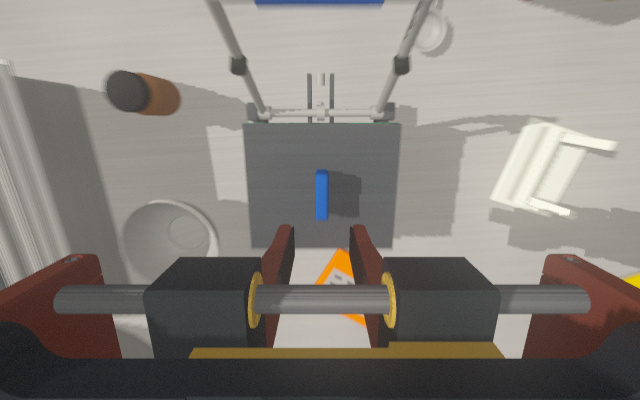

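The lid sits level on the seal: its top measures about 109 mm in the scene and top views, as floating should. In the wrist view the bail's blue sleeve is at (320,2). I'll turn the gripper to straddle the crossbar.

Request:
step_arm([
  [[0.7, 0, 0, -2, 0, 0, -4], [0.7, 0, 0, -4, 0, 0, -10], [0.7, 0, -1, -6, 0, 0, -17], [0.7, 0, -2, -6.5, 0, 0, -25], [0.7, 0, -4, -6.5, 0, 0, -33], [0.7, 0, -6, -6.5, 0, 0, -41], [0.7, 0, -8, -6.5, 0, 0, -49], [0.7, 0, -10, -6.5, 0, 0, -57], [0.7, 0, -11, -6.5, 0, 0, -65], [0.7, 0, -11, -6.5, 0, 0, -70]],
])

```text
t: 22.7
position: [0.6123, 0.2275, 0.3317]
tcp_rot: [[0.921, -0.39, 0.006], [-0.39, -0.921, 0.002], [0.005, -0.004, -1.0]]
force: [-0.0, -0.5, 1.0]
opening: 0.0263
```

```bash
cat > bx.py <<'E'
from h import *
c=np.array([.4992,.2338]);t=np.radians(-3.15);ex=np.array([np.cos(t),np.sin(t)]);ey=np.array([-ex[1],ex[0]])
def b2w(x,y,z): return np.r_[c+ex*x+ey*y,z]
def w2b(p): return np.r_[(p[:2]-c)@ex,(p[:2]-c)@ey,p[2]]
RB=frame(az(-3.15),[0,0,-1])
E
python3 - <<'E'
from bx import *
p,R,s=tool();print(w2b(p),s["opening"],s["qpos"].round(2))
rel(b2w(.142,0.001,.31),RB)
E
```

```text
[ 1.13279861e-01 -8.53482046e-05  3.31689487e-01] 0.026318281087075877 [0.25 0.37 1.25 0.   1.52 0.65]
shift cm [ 2.66 -1.07  2.19] turn deg [ -0.18  -0.31 -19.79] | dist 3.6 19.8
```

Request:
step_arm([
  [[0.7, 0.5, -0.2, 0.5, 0, 0, -5], [0.7, 1.2, -0.5, 1, 0, 0, -11], [0.7, 2, -0.8, 1.5, 0, 0, -17], [0.7, 2.6, -1, 2, -0.2, -0.3, -19.8], [0.7, 2.7, -1.1, 2.2, -0.2, -0.3, -19.8], [0.7, 2.7, -1.1, 2.2, -0.2, -0.3, -19.8], [0.7, 2.7, -1.1, 2.2, -0.2, -0.3, -19.8], [0.7, 2.7, -1.1, 2.2, -0.2, -0.3, -19.8], [0.7, 2.7, -1.1, 2.2, -0.2, -0.3, -19.8], [0.7, 2.7, -1.1, 2.2, -0.2, -0.3, -19.8]],
])

```text
t: 23.7
position: [0.6415, 0.2272, 0.3102]
tcp_rot: [[0.998, -0.055, 0.001], [-0.055, -0.998, -0.0], [0.001, 0.0, -1.0]]
force: [0.5, 0.4, 0.0]
opening: 0.0263
```

```bash
python3 fb.py w14 wrist;  python3 - <<'E'
from bx import *
p,R,s=tool();print(w2b(p))
rel(b2w(.1425,0.001,.233),RB)
E
```

```text
[0.64150388 0.2271804  0.31021966] 0.02626107797021062 [0.5 0.4 0. ] [ 0.24  0.42  1.21 -0.    1.51  0.29]
wrist lid top z 0.1081 plane [ 0.0017 -0.0003  0.1081] x [-0.0708  0.0737] y [-0.0838  0.0832]
wrist sleeve hi 1099 [0.1435 0.0024 0.2459] [ 0.138 -0.033  0.241] [0.149 0.036 0.249]
wrist bar/closed 687 [0.0042 0.0017 0.1356] [-0.033 -0.007  0.108] [0.026 0.007 0.145]
[0.14247894 0.00122727 0.31016221]
shift cm [-0.    0.02  7.72] turn deg [ 0.01 -0.03  0.01] | dist 7.7 0.0
```

View pics/w14wrist.png

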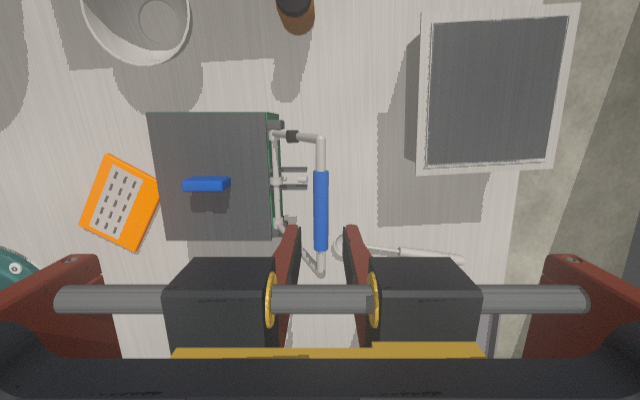

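The sleeve at (321,210) is centred between the fingers and the lid is seated at (210,175). I'll descend to straddle it.

Request:
step_arm([
  [[0.7, 0, 0, 1, 0, 0, 0], [0.7, 0, 0, 2, 0, 0, 0], [0.7, 0, 0, 3.5, 0, 0, 0], [0.7, 0.1, 0, 5, 0, 0, 0], [0.7, 0.1, 0, 6, 0, 0, 0], [0.7, 0.1, 0, 7, 0, 0, 0], [0.7, 0.1, 0, 7.7, 0, 0, 0], [0.7, 0.1, 0, 7.7, 0, 0, 0], [0.7, 0.1, 0, 7.7, 0, 0, 0], [0.7, 0.1, 0, 7.7, 0, 0, 0]],
])

```text
t: 24.75
position: [0.643, 0.2272, 0.2339]
tcp_rot: [[0.998, -0.055, 0.002], [-0.055, -0.998, 0.0], [0.002, -0.0, -1.0]]
force: [0.1, -0.7, 0.0]
opening: 0.0265
```

Request:
step_arm([
  [[0.7, -2, 0, -0.3, 0, 0, 0], [0.7, -3.3, 0, -0.7, 0, 0, 0], [0.7, -4.7, 0, -1, 0, 0, 0], [0.7, -6.5, 0, -1.1, 0, 0, 0], [0.7, -8.2, 0, -1, 0, 0, 0], [0.7, -9.6, 0, -0.8, 0, 0, 0], [0.7, -10.9, 0, -0.4, 0, 0, 0], [0.7, -12.2, 0, 0.1, 0, 0, 0], [0.7, -13.5, 0, 0.8, 0, 0, 0], [0.7, -14.6, 0, 1.5, 0, 0, 0]],
])

```text
t: 25.75
position: [0.4993, 0.2359, 0.2205]
tcp_rot: [[0.998, -0.055, 0.008], [-0.055, -0.998, 0.002], [0.008, -0.002, -1.0]]
force: [4.4, 0.3, 2.7]
opening: 0.0263
```

```bash
python3 fb.py w15 wrist; python3 - <<'E'
from bx import *
print(w2b(tool()[0]))
E
```

```text
[0.49931709 0.23587839 0.22046438] 0.026287907429224395 [4.4 0.3 2.7] [ 0.32  0.3   1.63 -0.    1.2   0.37]
wrist lid top z 0.1065 plane [-0.0033 -0.0011  0.1065] x [-0.0739  0.0679] y [-0.0777  0.0834]
wrist sleeve hi 1938 [0.0051 0.0123 0.234 ] [-0.001 -0.016  0.225] [0.012 0.035 0.307]
wrist bar/closed 732 [-0.0141  0.0021  0.1325] [-0.033 -0.016  0.105] [0.023 0.007 0.143]
[-0.0033173   0.00173203  0.21860802]
```

View pics/w15wrist.png

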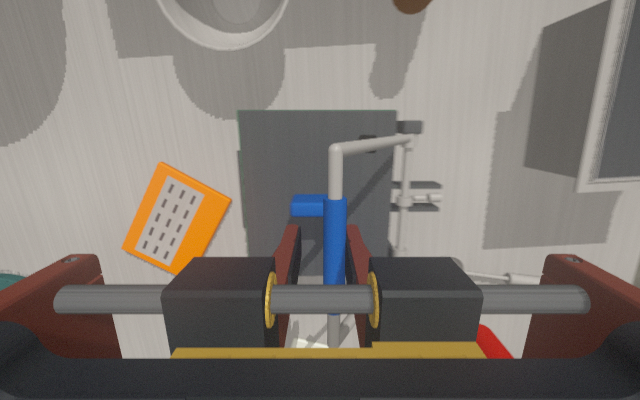

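Mid-swing the sleeve is at (335,255) between the fingers. I'll carry it past centre, then lift off so it snaps.

Request:
step_arm([
  [[0.7, -1, 0, 0.8, 0, 0, 0], [0.7, -2, 0, 1.8, 0, 0, 0], [0.7, -2.9, 0, 2.9, 0, 0, 0], [0.7, -3.7, 0, 4, 0, 0, 0], [0.7, -4.2, 0, 4.6, 0, 0, 0], [0.7, -4.2, 0, 3, 0, 0, 0], [0.7, -4.2, 0, 0, 0, 0, 0], [0.7, -4.2, 0, -4, 0, 0, 0], [0.7, -4.2, 0, -7, 0, 0, 0], [0.7, -4.2, 0, -8, 0, 0, 0]],
])

```text
t: 26.8
position: [0.4553, 0.2385, 0.3018]
tcp_rot: [[0.998, -0.055, 0.007], [-0.055, -0.999, 0.003], [0.007, -0.003, -1.0]]
force: [-0.5, -0.3, -0.6]
opening: 0.0265
```

```bash
python3 fb.py w16 wrist scene; python3 - <<'E'
from bx import *
print(w2b(tool()[0]))
E
```

```text
[0.45527857 0.23850969 0.30176016] 0.02647190662018451 [-0.5 -0.3 -0.6] [0.35 0.17 1.6  0.   1.37 0.4 ]
wrist lid top z 0.1034 plane [ 0.0028 -0.0003  0.1034] x [-0.0724  0.0728] y [-0.0836  0.0848]
wrist bar/closed 1179 [-0.0249  0.0015  0.1258] [-0.061 -0.034  0.107] [0.024 0.035 0.139]
scene lid top z 0.1043 plane [0.0038 0.0008 0.1042] x [-0.0701  0.0698] y [-0.084  0.086]
scene bar/closed 175 [-0.0149  0.0027  0.125 ] [-0.057 -0.031  0.108] [0.028 0.034 0.142]
[-0.04486263  0.00190812  0.29961253]
```

View pics/w16wrist.png

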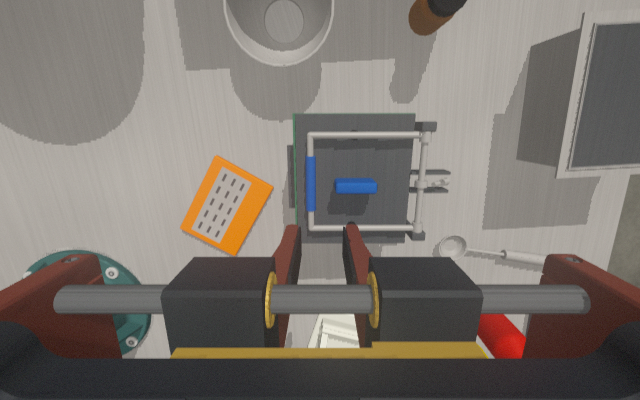

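View pics/w16scene.png

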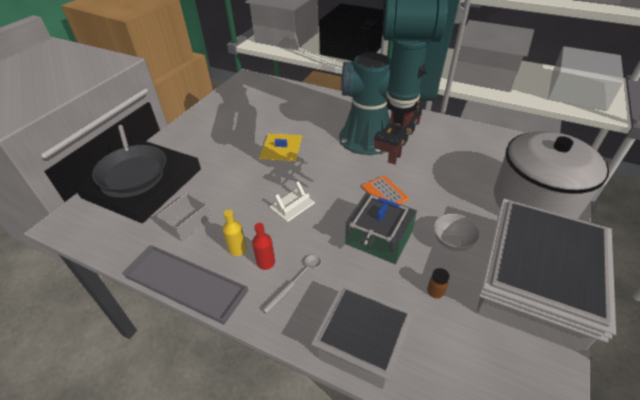

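The bail lies flat over the lid, with its sleeve at wrist (311,184), and the lid top now reads about 104 mm, which is home. One last check on the sleeve height and the bystanders, then I'll hand in.

```bash
python3 - <<'E'
from bx import *
im,d=snap("wrist","w17"); W=cloud("wrist",d); p,R,s=tool(); print(s["force"].round(1),s["t"])
hsv=cv2.cvtColor(im,cv2.COLOR_RGB2HSV); H,S,V=[hsv[...,i].astype(int) for i in range(3)]
B=np.stack([(W[...,:2]-c)@ex,(W[...,:2]-c)@ey,W[...,2]],-1)
m=(H>100)&(H<130)&(S>120)&(abs(B[...,0]+.054)<.02)&(abs(B[...,1])<.06)&(B[...,2]>.1); P=B[m]
z=np.percentile(P[:,2],95); x=P[:,0].mean(); print("sleeve x",x,"top z",z,"angle",np.arctan2(z-.0065-.114,.086-x))
m=(abs(B[...,0])<.07)&(abs(B[...,1])<.05)&(V<110)&(S<60)&(B[...,2]>.09)&(B[...,2]<.109); print("lid top",np.median(B[m][:,2]))
im2,d2=snap("top","t17")
a=np.load("pics/top0.npz")["im"]
for q in("yellow_bottle","red_bottle","small_pan","bowl","spice_jar","spoon"):
    r=robot.spot_in("top",q); print(q,[c2w("top",k["centre"]).round(3).tolist() for k in r[:1]])
df=np.abs(im2.astype(int)-a).sum(-1)>90
n,l,st,ce=cv2.connectedComponentsWithStats(df.astype(np.uint8)); print([(st[i].tolist()) for i in range(1,n) if st[i,4]>40])
E
```

```text
[ 0.2 -0.1 -0.3] 26.95
sleeve x -0.05601621561225603 top z 0.11845048455885489 angle -0.014430557566675675
lid top 0.10185894790948219
yellow_bottle [[0.721, -0.144, 0.109]]
red_bottle [[0.723, -0.039, 0.111]]
small_pan [[0.712, -0.384, 0.002]]
bowl [[0.404, 0.489, 0.027]]
spice_jar [[0.612, 0.443, 0.087]]
spoon [[0.764, 0.07, 0.011]]
[[241, 146, 27, 6, 128], [232, 149, 23, 32, 147], [274, 149, 6, 27, 76], [182, 176, 431, 224, 42786], [407, 177, 69, 62, 2694], [259, 180, 25, 47, 491], [320, 182, 48, 9, 169], [240, 185, 13, 40, 220], [254, 185, 6, 40, 144], [354, 187, 28, 37, 569], [323, 195, 3, 44, 60], [378, 199, 31, 30, 650], [613, 283, 27, 25, 454], [613, 322, 27, 22, 455], [321, 329, 28, 22, 200], [349, 341, 14, 13, 91], [308, 350, 10, 13, 45], [317, 352, 35, 17, 94], [327, 357, 13, 13, 72], [370, 362, 20, 38, 450]]
```

View pics/t17.png

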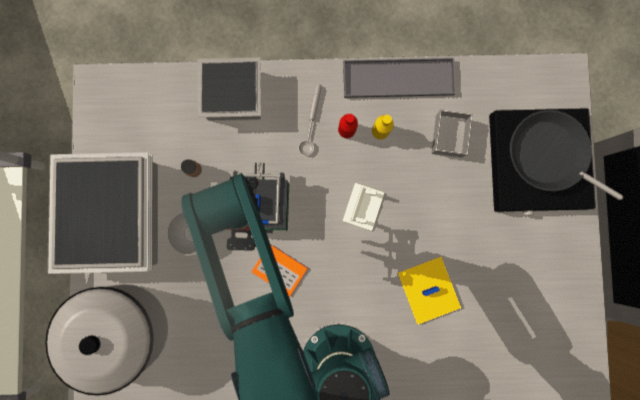

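The top view shows the arm over the closed box at (265,205). Bottles, pan, spoon, jar, bowl and decoys are all where they started. The bail angle measures about 0, and nothing touches the robot.

```bash
python3 -c "
from bench import robot
print(robot.finish_job())"
```

```text
the job is handed in; nothing more can be done
None
```

The job is done and handed in at about 27 s of the 67 s allowed.

- **Plate:** I gripped the smaller plate in the drying rest, stood it upright in the middle bay and let go only after the force reading showed it on the floor. A picture after release showed it standing on its own.
- **Lid:** I set the dark lid on the seal. It floated level there, with its top at about 109 mm.
- **Bail:** I pushed the bail past its centre and it snapped down.

**Last checks:**
- **Bail angle:** about 0 rad (−0.01 measured), with the sleeve at box x −56 mm (−54 expected).
- **Lid height:** the top read 102–104 mm across views, where home is 104 mm. That spread is camera error.
- **Robot clear:** the gripper was clear of everything, with force near zero.
- **Other things:** the bottles, pan, bowl, jar, spoon and look-alikes were where they started in the top view.

No check failed. Two wrist readings were off: a lid height of about 115 mm taken while the arm was moving, and one of 106.5 mm taken mid-swing. The later readings replaced them.

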